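# Feel which cases are full and sort them on the board

### The arm

A 6-joint arm with a two-finger parallel gripper is mounted at the origin on a cart in front of the work surface, level with it; the furniture and walls round the work are solid. World frame = base frame: x ahead of the robot, y to its left, z up, the work surface at z = 0. Lengths are in m, angles in rad, forces in N, time in s.
With the tool pointing down it reaches from about 0.225 to 0.725 m from the base axis. Payload 3.1 kg.
Tool frame: the origin (TCP) lies on the centre line of the jaws, within the pads' length; the fingertips stand arm.tcp_to_tips ahead of it and the grasp point (between the pads) lies 8 mm behind it (arm.tcp_to_tips is the distance from the TCP to the fingertips, in m); z points along the fingers, y is the line along which they close (so a half turn about z gives the same grasp; the last joint's range is limited). The gripper opens to 85 mm and grips with 20 to 120 N. Pads are 22 mm wide; open, the fingers measure 114 mm over their backs; the gripper's body (76 mm by 85 mm) begins 54 mm behind the grasp point. The pads swing forward as they close: fully open they stand 13 mm farther back than shut.
Start: joints at [-1.465, 0.048, 0.099, 1.622, 0, 1.443], TCP at [0.122, -0.511, 0.242] pointing down, gripper open.
Joint ranges: [-2.91, 2.91], [-0.99, 1.94], [-1.21, 1.42], [-2.12, 2.29], [-1.49, 1.47], [-3.14, 3.14]. Speed limits (rad/s): [2.79, 2.79, 3.14, 3.14, 3.14, 3.14].

### API

Orientations are given as a rotation vector (axis times angle).
In Python, from cell import arm gives the robot as it stands.
- The arm moves only by the shell command python3 -m creep 'ROWS' [FORCE]. ROWS is JSON, a list of rows, each a list of 3 entries, a list of its own where there are three numbers: the opening in per cent of the stroke, from 0 (shut) to 100 (fully open), then the shift along the tool's x, y, z in mm, then the turn about the tool's z in rad. A call has 1 to 12 rows; each row shifts and turns the commanded pose from where the row before left it, along the tool's axes as they then stand; what a row does not reach is not made up. A row lasts 1/12 s, in which the tool goes at most 41.7 mm and 7.16 degrees, less where a joint would pass 70% of its speed; a pose out of reach is approached as far as the arm can. A call is refused whole if a number of a shift passes 41.7 or a number of a turn 0.125, either way. A call with a gripper value outside its range is refused whole. The fingers move at their own pace and stop on an object; FORCE is the grip in N (left out, the last holds). Time passes only in rows, so rows that do not move let the fingers close. It gives the time, the measured TCP pose, the force, the opening and the grip force at its end, in the units of the state.
- arm.read_state(): the state, without advancing time (a new reading comes with each control period).
- arm.capture(name): name is "scene" or "top" or "wrist"; returns a dict with "image" (384x512x3 uint8, blue, green, red), "intrinsics" (3x3 intrinsics, pixels), "R" (3x3) and "t" (3): a world point X has camera coordinates R X + t. Camera axes: x right, y down, z forward; pixel columns grow to the right and rows downward; lengths in m; the calibration is good to about 2 mm. A picture is of the moment at which its call begins. There is no depth.
- arm.job_done(): hands the job in; it is judged then, once.
The state is a dict: "time_s": time; "q": joint angles; "dq": joint speeds; "joint_efforts": joint torques, N m; "ee_pos": TCP position; "orientation": TCP orientation; "wrist_force": force on the tool from outside, world axes, zero at the start; "wrist_torque": the same for the moment, N m; "opening": finger opening in m; "finger_force": force on a finger pad.
Only numpy, scipy, OpenCV 4.12 (cv2) and the standard library are available. Lean on these libraries where they do the work, as an engineer would, in place of code of your own. Each camera call takes 0.05 s, during which the arm holds its last target. There are 200 camera calls.

### The job

Some of the three closed cases on the sorting board are full and some are empty, and they look alike: going from the left case to the right one, raise the front end of each about a finger's breadth by its handle bar, with its rear edge staying on the board, hold it a moment and feel its weight before sliding it. Slide every full (heavy) case gently in its lane towards you until it is home against the front stop, and every empty (light) one away from you until it is home against the rear stop. Never lift a case clear of the board or tip it far, do not ram the stops, leave the things round the board where they are, and let go of everything.

Things in the scene. Friction and masses are not known exactly. Their poses are not given: they have to be found in the camera images.
- board: Fixed plywood sorting board, 230 (x) x 383 (y) x 8 mm. Origin: centre of its underside on the bench; x away from the robot along the lanes, y left, z up. Three lanes along x, centres at y = +125, 0, -125 mm, each 117 mm clear, between aluminium strips 8 mm wide, 10 mm high
- front_stop (a point): On the board, middle of the inner face of the front stop, at the height of the board's top (8 mm above the bench): a strip across the near end of all lanes, 15 mm thick, 14 mm high, inner face at x = -100 mm of the board. A case drawn home against it has its origin at board x = -40 mm
- rear_stop (a point): The same point of the rear stop, a strip across the far end of all lanes, 15 mm thick, 40 mm high, inner face at x = +100 mm of the board. A case pushed home against it has its origin at board x = +40 mm
- case_left: Left one of three like closed grey cases, 120 (x) x 96 (y) x 64 mm, loose, between the stops of the left lane. Origin: centre of underside; x to its rear, z up. Weight near its middle: full 0.80 to 0.96 kg, empty 0.15 to 0.18 kg. To raise its bar takes 0.42 of its weight: 3.2 to 4.0 N full, 0.7 N empty; a tight pinch can add 1 N
- case_left_bar (a point): Centre of the left case's handle: a steel bar 14 mm thick, 40 mm long over its rounded ends, along the case's y, 24 mm in front of its front face (84 mm from its middle), 40 mm above its underside, on a stem 8 mm thick at its middle. Pinched by its rounded ends it lets the case pivot between the fingers
- case_left_rear (a point): Middle of the left case's rear bottom edge, on which it tips when the front end is raised
- case_middle: Middle one of three like closed grey cases, 120 (x) x 96 (y) x 64 mm, loose, between the stops of the middle lane. Origin: centre of underside; x to its rear, z up. Weight near its middle: full 0.80 to 0.96 kg, empty 0.15 to 0.18 kg. To raise its bar takes 0.42 of its weight: 3.2 to 4.0 N full, 0.7 N empty; a tight pinch can add 1 N
- case_middle_bar (a point): Centre of the middle case's handle: a steel bar 14 mm thick, 40 mm long over its rounded ends, along the case's y, 24 mm in front of its front face (84 mm from its middle), 40 mm above its underside, on a stem 8 mm thick at its middle. Pinched by its rounded ends it lets the case pivot between the fingers
- case_middle_rear (a point): Middle of the middle case's rear bottom edge, on which it tips when the front end is raised
- case_right: Right one of three like closed grey cases, 120 (x) x 96 (y) x 64 mm, loose, between the stops of the right lane. Origin: centre of underside; x to its rear, z up. Weight near its middle: full 0.80 to 0.96 kg, empty 0.15 to 0.18 kg. To raise its bar takes 0.42 of its weight: 3.2 to 4.0 N full, 0.7 N empty; a tight pinch can add 1 N
- case_right_bar (a point): Centre of the right case's handle: a steel bar 14 mm thick, 40 mm long over its rounded ends, along the case's y, 24 mm in front of its front face (84 mm from its middle), 40 mm above its underside, on a stem 8 mm thick at its middle. Pinched by its rounded ends it lets the case pivot between the fingers
- case_right_rear (a point): Middle of the right case's rear bottom edge, on which it tips when the front end is raised
- tester: Bystander: loose yellow multimeter, 130 x 62 x 42 mm, left of the board; origin at the centre of its underside
- pack: Bystander: loose battery pack in blue film, 98 x 71 x 61 mm without its lead, right of the board towards the back; origin at its underside
- reel: Bystander: loose solder reel with blue flanges, 64 mm across, 50 mm high, right of the board; origin at the centre of its underside

How it is judged:
By the outcome, as a careful person would: the job done as asked, in the order asked, and still so for the second after the job is handed in, with the robot touching nothing.
It also fails if it takes over 61 s, if anything falls off the work surface, if the arm or the gripper's body presses on something with over 40 N, if the wrist force passes 120 N, or if a joint passes its speed limit or range.

## Working session

There is one attempt and no reset: what is moved stays moved. The work goes in short steps, Python scripts to look and compute and a shell command to move; the robot and the scene stay as the last step left them, time stands still between calls to the robot, and variables do not carry over. Pictures are saved under pics/ and viewed, at most 10 in all, crops included, and the job is handed in when it is done.

```bash
mkdir -p pics; ls; python3 - <<'E'
from cell import arm
import cv2,numpy as np,pickle
s=arm.read_state();print(s,arm.tcp_to_tips)
d={}
for n in("scene","top"):
    c=arm.capture(n);d[n]=c;cv2.imwrite(f"pics/{n}.png",c["image"]);print(n,c["intrinsics"],c["R"],c["t"])
pickle.dump(d,open("cap.pkl","wb"))
E
```

```text
pics
{'time_s': 0.0, 'q': array([-1.46477925e+00,  4.87462778e-02,  9.75719051e-02,  1.62200281e+00,
       -2.60725927e-05,  1.44298369e+00]), 'dq': array([ 8.42480821e-04,  8.71486471e-04,  9.49164213e-05,  3.77496081e-04,
        8.18052327e-05, -9.64306806e-04]), 'joint_efforts': array([ 1.99977981e-04, -3.38777804e+01,  3.20015860e+01,  2.01294321e-02,
       -4.53772861e-05,  1.53571875e-07]), 'ee_pos': array([ 0.12155492, -0.51012186,  0.24110646]), 'orientation': array([-3.11778100e+00, -3.66184966e-01,  1.97014686e-07]), 'wrist_force': array([-0.09548762,  0.40502972, -0.0614731 ]), 'wrist_torque': array([-0.00079393,  0.02225667, -0.01596516]), 'finger_force': 0.0, 'opening': 0.08507741528724976} 0.011
scene [[457.04499921   0.         261.32838142]
 [  0.         457.04499921 196.9245477 ]
 [  0.           0.           1.        ]] [[-0.84351353 -0.53671887 -0.02043973]
 [-0.25910845  0.43996225 -0.85982325]
 [ 0.47047607 -0.71997644 -0.51018251]] [0.58194648 0.13740872 1.22284481]
top [[360.52427217   0.         256.64465746]
 [  0.         360.52427217 191.85986901]
 [  0.           0.           1.        ]] [[ 0.01074054 -0.99970832  0.02163135]
 [-0.99685515 -0.01240344 -0.07826856]
 [ 0.07851403 -0.02072267 -0.99669761]] [0.14817277 0.60030238 0.88966679]
```

View pics/top.png

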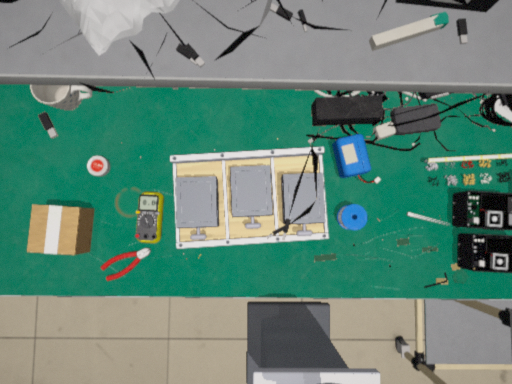

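View pics/scene.png

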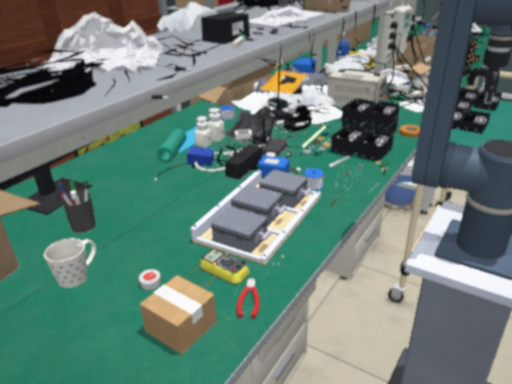

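The top view shows the board with corners near (172,157), (326,150), (328,238) and (178,247). The bars are near (198,236), (252,224) and (304,231), and something black crosses the right case. I'll enlarge both views.

```bash
cat > h.py <<'E'
import numpy as np,pickle
d=pickle.load(open("cap.pkl","rb"))
def ray(c,u,v,z):
    K,R,t=c["intrinsics"],c["R"],c["t"]
    o=-R.T@t; r=R.T@np.linalg.inv(K)@[u,v,1]
    return o+r*(z-o[2])/r[2]
def proj(c,X):
    p=c["intrinsics"]@(c["R"]@np.array(X)+c["t"]);return p[:2]/p[2]
E
python3 - <<'E'
from h import *
import cv2
a=d["top"]["image"][140:260,165:335]; a=cv2.resize(a,None,fx=4.6,fy=4.6,interpolation=cv2.INTER_CUBIC)
cv2.imwrite("pics/topz.png",a)
b=d["scene"]["image"][130:290,180:350]; cv2.imwrite("pics/scz.png",cv2.resize(b,None,fx=3.7,fy=3.7,interpolation=cv2.INTER_CUBIC))
for p in[(172,157),(326,150),(328,238),(178,247)]:print(ray(d["top"],*p,.02))
for p in[(198,236),(252,224),(304,231)]:print(ray(d["top"],*p,.055))
E
```

```text
[0.68483987 0.3710856  0.02      ]
[ 0.70873425 -0.02189444  0.02      ]
[ 0.4843377  -0.02597149  0.02      ]
[0.45842467 0.34962536 0.02      ]
[0.48771234 0.29571959 0.055     ]
[0.51782182 0.16620747 0.055     ]
[0.50225455 0.04003948 0.055     ]
```

View pics/topz.png

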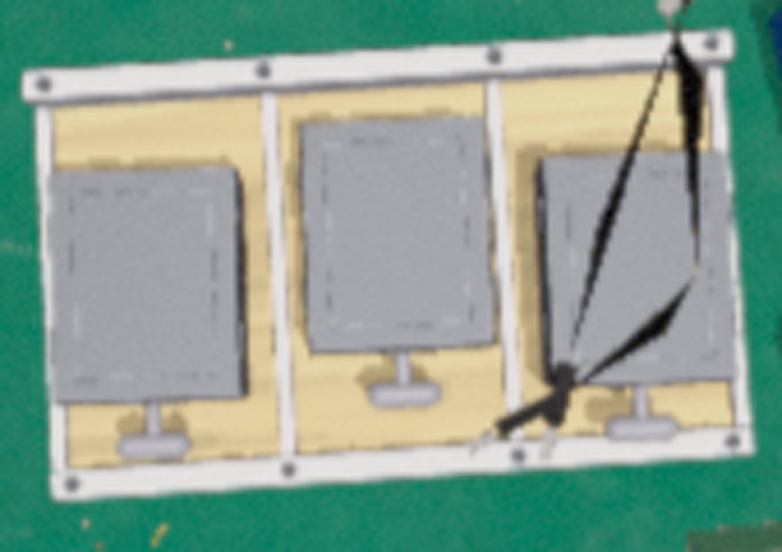

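View pics/scz.png

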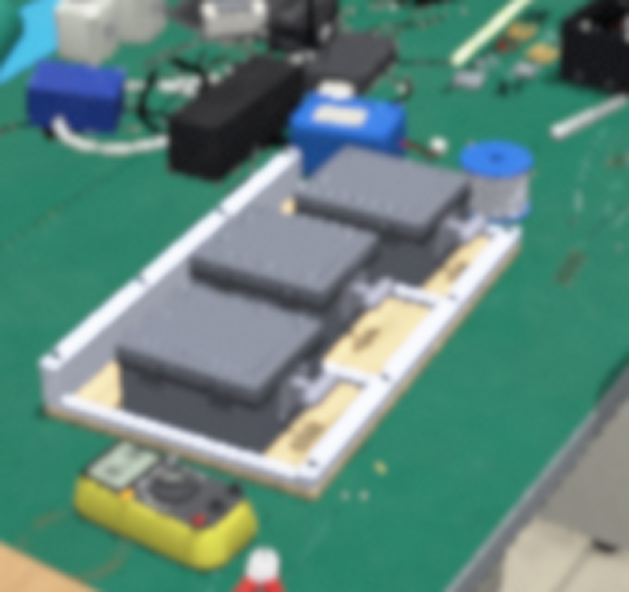

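The crops show bars at topz (153,445), (405,393) and (641,428). The scene view shows nothing black on the right case, so that object must hang higher up. I'll locate it and compute the bar positions from both views.

```bash
python3 - <<'E'
from h import *
T,S=d["top"],d["scene"]
print("cams",-T["R"].T@T["t"],-S["R"].T@S["t"])
f=lambda u,v:(165+(u+.5)/4.6-.5,140+(v+.5)/4.6-.5)
g=lambda u,v:(180+(u+.5)/3.7-.5,130+(v+.5)/3.7-.5)
# corner, front top z .022 ; rear top z .048
P=[ray(T,*f(*p),z)[:2] for p,z in[((55,500),.022),((755,455),.022),((735,32),.048),((22,72),.048)]]
print(np.round(P,4))
y=P[0]-P[1];y2=P[3]-P[2];print("w",np.linalg.norm(y),np.linalg.norm(y2),"yaw",np.arctan2(-y[0],y[1]),np.arctan2(-y2[0],y2[1]))
C=np.mean(P,0);yaw=(np.arctan2(-y[0],y[1])+np.arctan2(-y2[0],y2[1]))/2
ex=np.array([np.cos(yaw),np.sin(yaw)]);ey=np.array([-ex[1],ex[0]]);print("C",C,yaw)
for n,p,q in[("L",(153,443),(308,397)),("M",(405,391),(376,293)),("R",(641,426),(466,232))]:
    X=ray(T,*f(*p),.053);r=X[:2]-C
    print(n,X.round(4),"board",(r@ex).round(4),(r@ey).round(4),"into scene crop",(proj(S,[*X[:2],.048])-[180,130])*3.7,q)
for z in(.1,.2,.3,.4,.5,.6,.7):
    print(z,[(ray(T,*p,z).round(2),proj(S,ray(T,*p,z)).round(0)) for p in((312,147),(288,222))])
E
```

```text
cams [0.52697173 0.17401164 0.93050838] [-0.04883574  1.13230646  0.75391607]
[[ 0.4553  0.3527]
 [ 0.4831 -0.0274]
 [ 0.7117 -0.0119]
 [ 0.6842  0.3715]]
w 0.3811097610286425 0.38441365731088717 yaw 0.07305479545982979 0.07166791203089094
C [0.58361055 0.17124212] 0.07236135374536037
L [0.4878 0.2963 0.053 ] board -0.0865 0.1317 into scene crop [315.44813616 387.00323535] (308, 397)
M [0.5163 0.1646 0.053 ] board -0.0676 -0.0018 into scene crop [373.88648087 292.06006519] (376, 293)
R [0.4993 0.0398 0.053 ] board -0.0936 -0.125 into scene crop [467.60993243 228.72145792] (466, 232)
0.1 [(array([0.7 , 0.03, 0.1 ]), array([254., 161.])), (array([0.52, 0.08, 0.1 ]), array([293., 181.]))]
0.2 [(array([0.68, 0.05, 0.2 ]), array([255., 135.])), (array([0.52, 0.09, 0.2 ]), array([291., 152.]))]
0.3 [(array([0.66, 0.06, 0.3 ]), array([257., 107.])), (array([0.52, 0.11, 0.3 ]), array([290., 120.]))]
0.4 [(array([0.64, 0.08, 0.4 ]), array([259.,  75.])), (array([0.52, 0.12, 0.4 ]), array([288.,  84.]))]
0.5 [(array([0.62, 0.1 , 0.5 ]), array([261.,  39.])), (array([0.53, 0.13, 0.5 ]), array([286.,  45.]))]
0.6 [(array([0.6 , 0.12, 0.6 ]), array([263.,  -1.])), (array([0.53, 0.14, 0.6 ]), array([284.,   2.]))]
0.7 [(array([0.57, 0.13, 0.7 ]), array([266., -47.])), (array([0.53, 0.15, 0.7 ]), array([281., -46.]))]
```

```bash
python3 - <<'E'
from h import *
import cv2
cv2.imwrite("pics/sz2.png",cv2.resize(d["scene"]["image"][0:180,220:340],None,fx=3.3,fy=3.3,interpolation=cv2.INTER_CUBIC))
E
```

```text
(no output)
```

View pics/sz2.png

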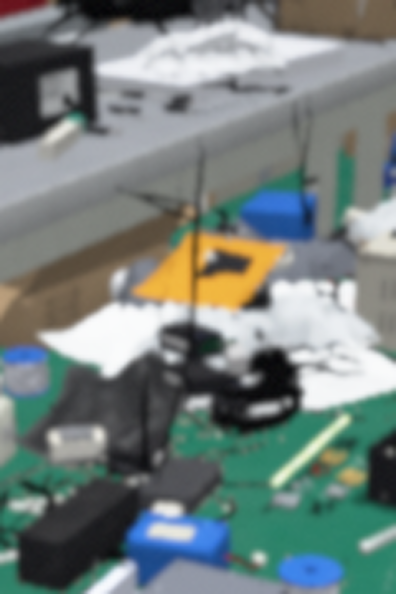

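The board size checks out (0.381 and 0.384 m against 0.383 m), with yaw about 0.072. The bars sit on their lane lines. The black wisp is a cable well above the board. I'll move over the left bar now.

```bash
python3 -m creep '[[100,[0,0,0],0.081],[100,[0,0,0],0.081],[100,[18,-32,3],0],[100,[18,-32,3],0],[100,[18,-32,3],0],[100,[18,-32,3],0],[100,[18,-32,3],0],[100,[18,-32,3],0],[100,[18,-32,3],0],[100,[18,-32,3],0],[100,[18,-32,3],0],[100,[18,-32,3],0]]' 25
python3 -m creep '[[100,[18,-32,3],0],[100,[18,-32,3],0],[100,[18,-32,3],0],[100,[18,-32,3],0],[100,[18,-32,3],0],[100,[18,-32,3],0],[100,[18,-32,3],0],[100,[18,-32,3],0],[100,[18,-32,3],0],[100,[18,-32,3],0],[100,[18,-32,3],0],[100,[15,-32,3],0]]'
python3 - <<'E'
from cell import arm
import cv2,pickle
d={}
for n in("wrist","top"):
    c=arm.capture(n);d[n]=c;cv2.imwrite(f"pics/{n}1.png",c["image"])
pickle.dump(d,open("cap1.pkl","wb"));s=arm.read_state();print(s["ee_pos"],s["orientation"],s["time_s"],s["wrist_force"])
print(d["wrist"]["R"],d["wrist"]["t"])
cv2.imwrite("pics/pair1.png",cv2.resize(cv2.hconcat([d["wrist"]["image"],d["top"]["image"][100:,:][:284]] if 0 else [d["wrist"]["image"],d["top"]["image"]]),(800,300)))
E
```

```text
time_s: 1.1
ee_pos: [0.2783, -0.1769, 0.2117]
orientation: [-3.139, -0.111, -0.0]
wrist_force: [1.3, 0.2, -0.2]
opening: 0.0853
finger_force: 0.0
time_s: 2.1
ee_pos: [0.4676, 0.1581, 0.1777]
orientation: [-3.078, -0.242, 0.009]
wrist_force: [0.2, -0.3, -0.1]
opening: 0.0853
finger_force: 0.0
[0.46787665 0.15839607 0.17719806] [-3.07769162 -0.24279434  0.01000194] 2.2 [-1.29150434  0.17943284  0.1662265 ]
[[ 1.56172553e-01 -9.86220530e-01 -5.45820430e-02]
 [-9.30628204e-01 -1.65435883e-01  3.26438530e-01]
 [-3.30970208e-01 -1.85149743e-04 -9.43641185e-01]] [0.09276287 0.44034666 0.47402085]
```

View pics/pair1.png

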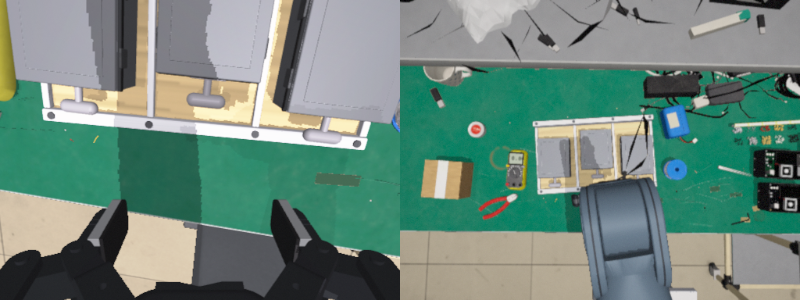

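The wrist view shows all three bars clearly, at half-scale pixels (79,107), (206,100) and (322,137), with the black cable not in the working space. I'll compute the positions.

```bash
python3 - <<'E'
from h import *
import pickle
W=pickle.load(open("cap1.pkl","rb"))["wrist"]
print(W["intrinsics"])
C=np.array([.5836,.1712])
P=[ray(W,u*1.28,v*1.28,.022)[:2] for u,v in((50,115),(149,124),(255,134),(360,144))]
print(np.round(P,4)); y=P[0]-P[3]; yaw=np.arctan2(-y[0],y[1]); print("yaw",yaw,np.linalg.norm(y))
yaw=.0724
ex=np.array([np.cos(yaw),np.sin(yaw)]);ey=np.array([-ex[1],ex[0]])
for p in P: print("screw board",(p-C)@ex,(p-C)@ey)
for u,v in((79,106),(206,100),(322,136)):
    X=ray(W,u*1.28,v*1.28,.05)[:2];print(X.round(4),((X-C)@ex).round(4),((X-C)@ey).round(4))
E
```

```text
[[322.45401116   0.         254.96777378]
 [  0.         322.45401116 191.23733591]
 [  0.           0.           1.        ]]
[[ 0.4633  0.3463]
 [ 0.4726  0.2276]
 [ 0.4819  0.1032]
 [ 0.4907 -0.0177]]
yaw 0.0751502970425938 0.36499941071748593
screw board -0.10728613661993543 0.1833136020827474
screw board -0.10664308551738022 0.06432392522973507
screw board -0.10640334040503936 -0.06050243310530229
screw board -0.10628228108564136 -0.18168442818341474
[0.4871 0.2969] -0.0872 0.1324
[0.5152 0.1659] -0.0686 -0.0004
[0.4984 0.0408] -0.0944 -0.1239
```

```bash
python3 -m creep '[[100,[0,0,0],0.042],[100,[0,0,0],0.042],[100,[5,-23,0],0],[100,[5,-23,0],0],[100,[5,-23,0],0],[100,[5,-23,0],0],[100,[5,-23,5],0],[100,[5,-23,15],0],[100,[0,0,20],0],[100,[0,0,15],0],[100,[0,0,0],0]]'
python3 -c "
from cell import arm
s=arm.read_state();print(s['ee_pos'],s['orientation'],s['wrist_force'],s['q'])"
```

```text
time_s: 3.12
ee_pos: [0.4868, 0.2109, 0.1321]
orientation: [-2.995, -0.309, 0.042]
wrist_force: [-0.5, -0.5, -1.2]
opening: 0.0856
finger_force: 0.0
[0.48679045 0.21090569 0.13210111] [-2.99492128 -0.30873556  0.04239732] [-0.5411914  -0.49422006 -1.23105291] [ 0.20544975  0.06540287 -0.10701914  1.41305121  0.13269705  3.14062013]
```

Joint 6 hit its range. The half-turn grasp fixes that, so I'll turn about -3.0 rad.

```bash
python3 -m creep '[[100,[0,0,0],-0.125],[100,[0,0,0],-0.125],[100,[0,0,0],-0.125],[100,[0,0,0],-0.125],[100,[0,0,0],-0.125],[100,[0,0,0],-0.125],[100,[0,0,0],-0.125],[100,[0,0,0],-0.125],[100,[0,0,0],-0.125],[100,[0,0,0],-0.125],[100,[0,0,0],-0.125],[100,[0,0,0],-0.125]]'
python3 -c "
from cell import arm
s=arm.read_state();print(s['ee_pos'],s['orientation'],s['wrist_force'],s['q'])
from scipy.spatial.transform import Rotation as R
print(R.from_rotvec(s['orientation']).as_matrix())"
```

```text
time_s: 4.12
ee_pos: [0.4898, 0.2108, 0.1374]
orientation: [-1.987, -2.287, -0.115]
wrist_force: [0.4, -0.5, -1.2]
opening: 0.0855
finger_force: 0.0
[0.4898317  0.21082406 0.13742217] [-1.98749681 -2.28733239 -0.11491086] [ 0.38800698 -0.52725001 -1.17254769] [ 0.20405075  0.06172556 -0.10018285  1.41493539  0.13279843  1.63439475]
[[-0.13742904  0.98997167 -0.03270078]
 [ 0.98170981  0.14052498  0.12844682]
 [ 0.13175399 -0.01445035 -0.99117712]]
```

The joint stop left a 7.6° tilt (q5 = 0.133). I can undo it by touching the opposite q6 limit while moving the other way.

```bash
for i in 1; do python3 -m creep '[[100,[0,0,0],-0.125],[100,[0,0,0],-0.125],[100,[0,0,0],-0.125],[100,[0,0,0],-0.125],[100,[0,0,0],-0.125],[100,[0,0,0],-0.125],[100,[0,0,0],-0.125],[100,[0,0,0],-0.125],[100,[0,0,0],-0.125],[100,[0,0,0],-0.125],[100,[0,0,0],-0.125],[100,[0,0,0],-0.125]]'; done
python3 -m creep '[[100,[0,0,0],-0.125],[100,[0,0,0],-0.125],[100,[0,0,0],-0.125],[100,[0,0,0],-0.125],[100,[0,0,0],-0.125],[100,[0,0,0],-0.125],[100,[0,0,0],-0.125],[100,[0,0,0],-0.125],[100,[0,0,0],-0.125],[100,[0,0,0],-0.125],[100,[0,0,0],-0.125],[100,[0,0,0],-0.125]]'
python3 -m creep '[[100,[0,0,0],-0.125],[100,[0,0,0],-0.125],[100,[0,0,0],-0.125],[100,[0,0,0],-0.125],[100,[0,0,0],-0.125],[100,[0,0,0],-0.125],[100,[0,0,0],-0.125],[100,[0,0,0],-0.125],[100,[0,0,0],-0.125],[100,[0,0,0],-0.125],[100,[0,0,0],-0.125],[100,[0,0,0],-0.125]]'
python3 -c "
from cell import arm
s=arm.read_state();print(s['ee_pos'],s['orientation'],s['wrist_force'],s['q'])
from scipy.spatial.transform import Rotation as R
print(R.from_rotvec(s['orientation']).as_matrix())"
```

```text
time_s: 5.12
ee_pos: [0.4899, 0.2108, 0.1375]
orientation: [0.108, -3.105, -0.202]
wrist_force: [-0.3, -0.7, -0.1]
opening: 0.0857
finger_force: 0.0
time_s: 6.12
ee_pos: [0.4899, 0.2108, 0.1375]
orientation: [-2.168, 2.172, 0.176]
wrist_force: [-0.5, -0.9, -0.4]
opening: 0.0853
finger_force: 0.0
time_s: 7.12
ee_pos: [0.4898, 0.2108, 0.1374]
orientation: [-3.012, 0.109, 0.056]
wrist_force: [0.5, 0.5, 0.0]
opening: 0.0852
finger_force: 0.0
[0.48983903 0.21083679 0.13744306] [-3.01154656  0.10900421  0.05645685] [0.52720763 0.48841964 0.00054375] [ 0.20407615  0.06172549 -0.1001405   1.41495373  0.13279085 -2.86555776]
[[ 0.99669588 -0.07435985 -0.03267914]
 [-0.06959464 -0.98927188  0.12844348]
 [-0.0418796  -0.12574479 -0.99117826]]
```

```bash
python3 -m creep '[[100,[0,0,0],-0.125],[100,[0,0,0],-0.125],[100,[0,0,0],-0.05],[100,[0,0,0],-0.05]]'
python3 -c "
from cell import arm
s=arm.read_state();print(s['ee_pos'],s['q'])"
python3 -m creep '[[100,[0,20,-2],0],[100,[0,20,-2],0],[100,[0,20,-2],0],[100,[0,0,0],0]]'
python3 -c "
from cell import arm
s=arm.read_state();print(s['ee_pos'],s['orientation'],s['wrist_force'],s['q'])
from scipy.spatial.transform import Rotation as R
print(R.from_rotvec(s['orientation']).as_matrix())"
```

```text
time_s: 7.45
ee_pos: [0.4863, 0.227, 0.1373]
orientation: [-3.003, -0.367, 0.017]
wrist_force: [-0.7, -0.8, -0.2]
opening: 0.0852
finger_force: 0.0
[0.48625272 0.22695458 0.13728621] [ 0.24456841  0.0632394  -0.09766903  1.40704055  0.11712857 -3.14027471]
time_s: 7.78
ee_pos: [0.4936, 0.1962, 0.1367]
orientation: [-3.035, -0.301, 0.01]
wrist_force: [-0.1, 0.2, -0.1]
opening: 0.0855
finger_force: 0.0
[0.49360366 0.19622081 0.13668017] [-3.03489225 -0.30138652  0.01019414] [-0.05295947  0.18042313 -0.06827043] [ 0.19885268  0.05303794 -0.10794383  1.40730616  0.09196409 -3.1405898 ]
[[ 0.98048779  0.19595261 -0.01569286]
 [ 0.19656513 -0.97630354  0.09051824]
 [ 0.00241629 -0.0918367  -0.99577115]]
```

```bash
python3 -m creep '[[100,[0,22,-2],0],[100,[0,22,-2],0],[100,[0,22,-2],0],[100,[0,22,-2],0],[100,[0,22,-1],0],[100,[0,22,-1],0],[100,[0,0,0],0]]'
python3 -c "
from cell import arm
s=arm.read_state();print(s['ee_pos'],s['orientation'],s['wrist_force'],s['q'])
from scipy.spatial.transform import Rotation as R
print(R.from_rotvec(s['orientation']).as_matrix())"
```

```text
time_s: 8.37
ee_pos: [0.505, 0.1308, 0.1373]
orientation: [-3.1, -0.158, -0.0]
wrist_force: [-0.0, 1.2, -0.1]
opening: 0.085
finger_force: 0.0
[0.5049839  0.13079688 0.13729049] [-3.10002126e+00 -1.57890494e-01 -2.93111005e-04] [-0.02173208  1.16452574 -0.14356485] [ 0.10275932  0.03523    -0.12300248  1.41042721  0.03749281 -3.14056947]
[[ 0.99482708  0.1015683  -0.00172119]
 [ 0.10156121 -0.99412206  0.03750531]
 [ 0.00209828 -0.03748611 -0.99929495]]
```

```bash
python3 -m creep '[[100,[0,22,0],0],[100,[0,22,0],0],[100,[0,22,0],0],[100,[0,22,0],0],[100,[0,0,0],0]]'
python3 -c "
from cell import arm
s=arm.read_state();print(s['time_s'],s['ee_pos'],s['orientation'],s['wrist_force'],s['q'])
from scipy.spatial.transform import Rotation as R
print(R.from_rotvec(s['orientation']).as_matrix())"
```

```text
time_s: 8.78
ee_pos: [0.509, 0.0874, 0.1349]
orientation: [-3.14, -0.061, -0.002]
wrist_force: [-0.0, 0.3, 0.0]
opening: 0.0855
finger_force: 0.0
8.7833 [0.50895326 0.08742348 0.13490072] [-3.14010423e+00 -6.07601469e-02 -2.43278389e-03] [-0.03808375  0.34004337  0.01189695] [ 3.96810979e-02  2.69491108e-02 -1.35825046e-01  1.40645499e+00
  8.68004863e-04 -3.14060549e+00]
[[ 9.99250257e-01  3.86856277e-02  1.53150578e-03]
 [ 3.86842339e-02 -9.99251053e-01  9.29492326e-04]
 [ 1.56631676e-03 -8.69550318e-04 -9.99998395e-01]]
```

```bash
python3 -m creep '[[100,[-2,-30,0],0],[100,[-2,-30,0],0],[100,[-2,-30,0],0],[100,[-2,-30,0],0],[100,[-2,-30,0],0],[100,[-2,-30,0],0],[100,[-2,-30,0],-0.017],[100,[0,0,15],-0.017],[100,[0,0,20],0],[100,[0,0,0],0]]'
python3 -c "
from cell import arm
s=arm.read_state();print(s['time_s'],s['ee_pos'],s['orientation'],s['wrist_force'],s['q'])"
```

```text
time_s: 9.62
ee_pos: [0.4835, 0.2983, 0.0964]
orientation: [3.139, 0.121, -0.008]
wrist_force: [-1.2, -0.1, -0.3]
opening: 0.0855
finger_force: 0.0
9.6167 [0.48348798 0.29830311 0.09638211] [ 3.1390431   0.12072555 -0.00762552] [-1.18118832 -0.07314688 -0.32898809] [ 4.33879473e-01  1.81254263e-01 -4.63030372e-02  1.34780388e+00
  1.66747976e-03 -2.78459779e+00]
```

```bash
python3 -m creep '[[100,[4,2,16],0],[100,[0,0,20],0],[100,[0,0,20],0],[100,[0,0,0],0],[60,[0,0,0],0],[60,[0,0,0],0],[60,[0,0,0],0]]' 20
python3 -c "
from cell import arm
s=arm.read_state();print(s['time_s'],s['ee_pos'],s['opening'],s['wrist_force'])
import cv2;cv2.imwrite('pics/w2.png',arm.capture('wrist')['image'])"
```

```text
time_s: 10.2
ee_pos: [0.4919, 0.2975, 0.0467]
orientation: [-3.136, -0.118, -0.008]
wrist_force: [0.8, -0.5, -0.3]
opening: 0.052
finger_force: 0.0
10.2 [0.49185135 0.29745326 0.04670405] 0.05200065298449791 [ 0.80575802 -0.50296625 -0.28312387]
```

View pics/w2.png

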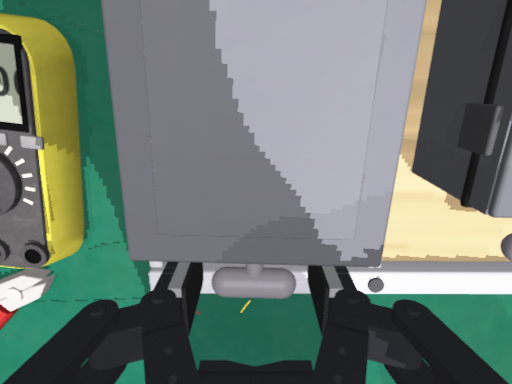

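The bar, at (254,284), is centred between the pads. The TCP is 5 mm too far ahead and 6 mm high. I'll correct that and close.

```bash
python3 -m creep '[[60,[-5,0,6],0],[60,[0,0,0],0],[40,[0,0,0],0],[40,[0,0,0],0],[40,[0,0,0],0],[40,[0,0,0],0]]' 20
python3 -c "
from cell import arm
s=arm.read_state();print(s['time_s'],s['ee_pos'],s['opening'],s['wrist_force'],s['finger_force'])"
```

```text
time_s: 10.75
ee_pos: [0.4849, 0.2969, 0.0386]
orientation: [-3.136, -0.119, -0.001]
wrist_force: [-2.2, 1.2, 0.2]
opening: 0.0382
finger_force: 20.0
10.75 [0.48491928 0.29690799 0.03863319] 0.038206029303099485 [-2.23823262  1.2352206   0.17726833] 19.99964028596878
```

```bash
python3 -m creep '[[40,[0.5,0,-2],0],[40,[0.5,0,-2],0],[40,[0.5,0,-2],0],[40,[0.6,0,-2],0],[40,[0.6,0,-2],0],[40,[0.6,0,-2],0],[40,[0.7,0,-2],0],[40,[0.7,0,-2],0],[40,[0,0,0],0],[40,[0,0,0],0]]'
python3 -m creep '[[40,[0,0,0],0],[40,[0,0,0],0]]';python3 -m creep '[[40,[0,0,0],0],[40,[0,0,0],0]]';python3 -m creep '[[40,[0,0,0],0],[40,[0,0,0],0]]'
python3 -c "
from cell import arm
import cv2;cv2.imwrite('pics/w3.png',arm.capture('wrist')['image'])"
```

```text
time_s: 11.58
ee_pos: [0.4904, 0.2969, 0.0547]
orientation: [-3.137, -0.118, -0.003]
wrist_force: [-0.8, 0.0, -3.8]
opening: 0.0378
finger_force: 20.5
time_s: 11.75
ee_pos: [0.4903, 0.2969, 0.0544]
orientation: [-3.137, -0.118, -0.003]
wrist_force: [-0.2, 0.5, -3.7]
opening: 0.0379
finger_force: 20.5
time_s: 11.92
ee_pos: [0.4902, 0.2969, 0.0544]
orientation: [-3.137, -0.118, -0.003]
wrist_force: [0.3, -0.5, -4.1]
opening: 0.038
finger_force: 20.5
time_s: 12.08
ee_pos: [0.4903, 0.2969, 0.0545]
orientation: [-3.137, -0.118, -0.003]
wrist_force: [-0.2, 0.4, -4.1]
opening: 0.038
finger_force: 20.5
```

About 4 N, so the left case is full and goes to the front stop. I'll lower it and draw it forward.

```bash
python3 -m creep '[[40,[-0.7,0,2],0],[40,[-0.7,0,2],0],[40,[-0.6,0,2],0],[40,[-0.6,0,2],0],[40,[-0.6,0,2],0],[40,[-0.5,0,2],0],[40,[-0.5,0,2],0],[40,[-0.5,0,2],0],[40,[0,0,0],0],[40,[0,0,0],0]]'
python3 -m creep '[[40,[-2,0,0],0],[40,[-4,0,0],0],[40,[-4,0,0],0],[40,[-4,0,0],0],[40,[-4,0,0],0],[40,[-4,0,0],0],[40,[-4,0,0],0],[40,[-3,0,0],0],[40,[-2,0,0],0],[40,[0,0,0],0]]'
python3 -c "
from cell import arm
s=arm.read_state();print(s['time_s'],s['ee_pos'],s['opening'],s['wrist_force'],s['finger_force'])"
```

```text
time_s: 12.97
ee_pos: [0.485, 0.2966, 0.0387]
orientation: [-3.137, -0.118, -0.001]
wrist_force: [-3.9, -0.6, -0.8]
opening: 0.0377
finger_force: 20.6
time_s: 13.8
ee_pos: [0.4541, 0.2943, 0.0387]
orientation: [-3.137, -0.119, -0.002]
wrist_force: [0.6, 0.2, -1.4]
opening: 0.0383
finger_force: 20.6
13.8 [0.45408578 0.29433454 0.03872287] 0.038312593907628596 [ 0.57750313  0.20118832 -1.35229684] 20.63360631465912
```

```bash
python3 -m creep '[[40,[-1,0,0],0],[40,[-1,0,0],0],[40,[-1,0,0],0],[40,[-1,0,0],0]]'; python3 -m creep '[[40,[-1,0,0],0],[40,[-1,0,0],0]]'; python3 -m creep '[[40,[-1,0,0],0]]'
```

```text
time_s: 14.13
ee_pos: [0.4511, 0.2941, 0.0387]
orientation: [-3.137, -0.118, -0.004]
wrist_force: [3.5, 0.5, -2.4]
opening: 0.0376
finger_force: 20.6
time_s: 14.3
ee_pos: [0.4502, 0.294, 0.0388]
orientation: [-3.137, -0.118, -0.009]
wrist_force: [7.7, -0.1, -6.3]
opening: 0.038
finger_force: 20.7
time_s: 14.38
ee_pos: [0.45, 0.2938, 0.0388]
orientation: [-3.137, -0.118, -0.011]
wrist_force: [10.0, -0.4, -6.9]
opening: 0.0378
finger_force: 20.9
```

Home against the front stop. I'll release, rise, take a check picture on the way and go to the middle bar.

```bash
python3 -m creep '[[80,[0.5,0,0],0],[100,[0,0,0],0],[100,[0,0,0],0],[100,[0,0,-10],0],[100,[0,0,-25],0],[100,[0,0,-25],0],[100,[14,33,0],0],[100,[14,33,0],0],[100,[14,33,0],0],[100,[13,33,0],0],[100,[0,0,0],0],[100,[0,0,0],0]]'
python3 - <<'E'
from cell import arm
import cv2
from h import *
c=arm.capture("wrist");cv2.imwrite("pics/w4.png",c["image"]);s=arm.read_state();print(s['time_s'],s['ee_pos'],s['orientation'],s['q'],s['wrist_force'])
print(proj(c,[.5155,.1655,.048]))
C=np.array([.5836,.1712]);yaw=.0735;print("expected L bar home",proj(c,[*(C+.125*np.array([-np.sin(yaw),np.cos(yaw)])-.124*np.array([np.cos(yaw),np.sin(yaw)])),.048]))
pickle.dump(c,open("c4.pkl","wb"))
E
```

```text
time_s: 15.38
ee_pos: [0.5134, 0.1648, 0.0991]
orientation: [-3.137, -0.113, -0.003]
wrist_force: [-1.0, 1.4, -0.3]
opening: 0.0852
finger_force: 0.0
15.4333 [0.51273356 0.16588887 0.09889329] [-3.13622080e+00 -1.15718040e-01 -2.21104023e-03] [ 1.86744755e-01  9.85150817e-02 -1.33004051e-01  1.33740065e+00
  2.99029740e-03 -3.02860621e+00] [-0.77695845  0.29635067 -0.6560892 ]
[254.67338701 221.06267427]
expected L bar home [ 68.64950321 296.69264412]
```

View pics/w4.png

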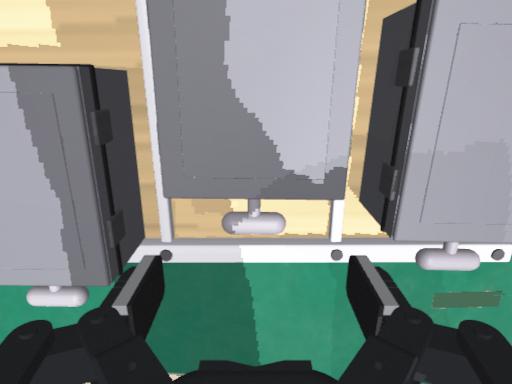

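The left bar at (58,296) is on the predicted home row (296.7). The middle bar at (254,222) is where expected. I'll descend.

```bash
python3 -m creep '[[80,[0,0,20],0],[60,[0,0,20],0],[60,[0,0,20],0],[60,[0,0,0],0],[60,[0,0,0],0]]' 20
python3 -c "
from cell import arm
s=arm.read_state();print(s['time_s'],s['ee_pos'],s['opening'],s['wrist_force'],s['orientation'])"
```

```text
time_s: 15.85
ee_pos: [0.5107, 0.1673, 0.0372]
orientation: [-3.137, -0.122, 0.004]
wrist_force: [0.4, -0.0, 0.7]
opening: 0.0514
finger_force: 0.0
15.85 [0.51068612 0.16734437 0.03717618] 0.0513924876220669 [ 0.37250945 -0.04311264  0.73779893] [-3.13702111 -0.12152786  0.00351649]
```

```bash
python3 -m creep '[[60,[3.5,2,-2],0],[60,[0,0,0],0],[40,[0,0,0],0],[40,[0,0,0],0],[40,[0,0,0],0],[40,[0,0,0],0]]' 20
python3 -m creep '[[40,[0.5,0,-2],0],[40,[0.5,0,-2],0],[40,[0.5,0,-2],0],[40,[0.6,0,-2],0],[40,[0.6,0,-2],0],[40,[0.6,0,-2],0],[40,[0.7,0,-2],0],[40,[0.7,0,-2],0],[40,[0,0,0],0],[40,[0,0,0],0]]'
python3 -m creep '[[40,[0,0,0],0],[40,[0,0,0],0]]';python3 -m creep '[[40,[0,0,0],0],[40,[0,0,0],0]]';python3 -m creep '[[40,[0,0,0],0],[40,[0,0,0],0]]'
```

```text
time_s: 16.35
ee_pos: [0.5177, 0.1651, 0.0422]
orientation: [-3.136, -0.118, -0.007]
wrist_force: [-1.2, 1.0, 5.2]
opening: 0.0378
finger_force: 19.6
time_s: 17.18
ee_pos: [0.5212, 0.1648, 0.0564]
orientation: [-3.137, -0.118, -0.003]
wrist_force: [-1.0, -1.0, -1.1]
opening: 0.0376
finger_force: 20.2
time_s: 17.35
ee_pos: [0.5211, 0.1649, 0.0561]
orientation: [-3.137, -0.118, -0.003]
wrist_force: [0.7, -0.1, -1.6]
opening: 0.038
finger_force: 20.2
time_s: 17.52
ee_pos: [0.5211, 0.1649, 0.0561]
orientation: [-3.137, -0.118, -0.003]
wrist_force: [0.2, -0.0, -1.3]
opening: 0.0377
finger_force: 20.2
time_s: 17.68
ee_pos: [0.5211, 0.1649, 0.0562]
orientation: [-3.137, -0.118, -0.003]
wrist_force: [0.2, -0.6, -1.6]
opening: 0.0381
finger_force: 20.2
```

About 1.4 N, pinch included, so the middle case is empty and goes to the rear stop.

```bash
python3 -m creep '[[40,[-0.7,0,2],0],[40,[-0.7,0,2],0],[40,[-0.6,0,2],0],[40,[-0.6,0,2],0],[40,[-0.6,0,2],0],[40,[-0.5,0,2],0],[40,[-0.5,0,2],0],[40,[-0.5,0,1],0],[40,[0,0,0],0],[40,[0,0,0],0]]'
python3 -m creep '[[40,[2,0,0],0],[40,[4,0,0],0],[40,[4,0,0],0],[40,[4,0,0],0],[40,[3,0,0],0],[40,[2,0,0],0],[40,[0,0,0],0]]'
python3 -m creep '[[40,[1,0,0],0],[40,[1,0,0],0]]';python3 -m creep '[[40,[1,0,0],0]]';python3 -m creep '[[40,[1,0,0],0]]'
```

```text
time_s: 18.52
ee_pos: [0.517, 0.1646, 0.0427]
orientation: [-3.137, -0.118, -0.005]
wrist_force: [-2.6, -0.1, 4.7]
opening: 0.0375
finger_force: 20.4
time_s: 19.1
ee_pos: [0.5347, 0.1662, 0.0426]
orientation: [-3.137, -0.119, -0.0]
wrist_force: [-5.3, -0.2, 8.3]
opening: 0.0378
finger_force: 20.5
time_s: 19.27
ee_pos: [0.536, 0.1664, 0.0426]
orientation: [-3.137, -0.119, 0.002]
wrist_force: [-5.7, -0.9, 8.4]
opening: 0.0378
finger_force: 20.6
time_s: 19.35
ee_pos: [0.537, 0.1664, 0.0426]
orientation: [-3.137, -0.119, 0.002]
wrist_force: [-6.2, -1.1, 8.7]
opening: 0.0383
finger_force: 20.6
time_s: 19.43
ee_pos: [0.538, 0.1665, 0.0426]
orientation: [-3.137, -0.119, 0.001]
wrist_force: [-6.2, -0.5, 8.5]
opening: 0.0379
finger_force: 20.6
```

```bash
python3 -m creep '[[40,[0,0,-1],0],[40,[0,0,-0.5],0]]';python3 -m creep '[[40,[1,0,0],0],[40,[1,0,0],0]]';python3 -m creep '[[40,[1,0,0],0],[40,[0,0,0],0]]'
```

```text
time_s: 19.6
ee_pos: [0.5395, 0.1664, 0.0429]
orientation: [-3.137, -0.118, -0.003]
wrist_force: [-1.2, -0.8, -0.4]
opening: 0.0381
finger_force: 20.2
time_s: 19.77
ee_pos: [0.541, 0.1665, 0.0427]
orientation: [-3.137, -0.118, -0.001]
wrist_force: [-3.1, -0.4, 2.5]
opening: 0.038
finger_force: 20.3
time_s: 19.93
ee_pos: [0.5426, 0.1665, 0.0428]
orientation: [-3.137, -0.118, -0.003]
wrist_force: [-1.7, 0.2, 0.7]
opening: 0.0383
finger_force: 20.3
```

```bash
python3 -m creep '[[40,[1,0,0],0],[40,[0,0,0],0]]';python3 -m creep '[[40,[1,0,0],0],[40,[0,0,0],0]]';python3 -m creep '[[40,[1,0,0],0],[40,[0,0,0],0]]'
```

```text
time_s: 20.1
ee_pos: [0.5436, 0.1666, 0.0427]
orientation: [-3.137, -0.118, -0.003]
wrist_force: [-1.2, 0.7, 0.9]
opening: 0.0381
finger_force: 20.3
time_s: 20.27
ee_pos: [0.5442, 0.1666, 0.0427]
orientation: [-3.137, -0.118, -0.002]
wrist_force: [-3.1, 0.8, 1.5]
opening: 0.0381
finger_force: 20.3
time_s: 20.43
ee_pos: [0.5442, 0.1666, 0.0427]
orientation: [-3.137, -0.118, 0.002]
wrist_force: [-5.5, -0.8, 5.1]
opening: 0.0382
finger_force: 20.4
```

Home at the rear stop. I'll release and rise, then make the half turn, because q6 would reach its range over the right lane.

```bash
python3 -m creep '[[80,[-0.5,0,-0.5],0],[100,[0,0,0],0],[100,[0,0,0],0],[100,[0,0,-12],0],[100,[0,0,-25],0],[100,[0,0,-25],0],[100,[0,0,0],0.018],[100,[0,0,0],0.125],[100,[0,0,0],0.125],[100,[0,0,0],0.125],[100,[0,0,0],0.125],[100,[0,0,0],0.125]]'
python3 -m creep '[[100,[0,0,0],0.125],[100,[0,0,0],0.125],[100,[0,0,0],0.125],[100,[0,0,0],0.125],[100,[0,0,0],0.125],[100,[0,0,0],0.125],[100,[0,0,0],0.125],[100,[0,0,0],0.125],[100,[0,0,0],0.125],[100,[0,0,0],0.125]]'
python3 -m creep '[[100,[0,0,0],0.125],[100,[0,0,0],0.125],[100,[0,0,0],0.125],[100,[0,0,0],0.125],[100,[0,0,0],0.125],[100,[0,0,0],0.125],[100,[0,0,0],0.125],[100,[0,0,0],0.125],[100,[0,0,0],0.125],[100,[0,0,0],0.125],[100,[0,0,0],0]]'
python3 -c "
from cell import arm
s=arm.read_state();print(s['time_s'],s['ee_pos'],s['orientation'],s['q'])
from scipy.spatial.transform import Rotation as R
M=R.from_rotvec(s['orientation']).as_matrix();print(M)
import numpy as np
print(M.T@(np.array([.4985,.0405,.0405])-s['ee_pos'])*1000)"
```

```text
time_s: 21.43
ee_pos: [0.5455, 0.1666, 0.1062]
orientation: [-3.01, 0.889, -0.004]
wrist_force: [-0.8, -0.7, -0.2]
opening: 0.0855
finger_force: 0.0
time_s: 22.27
ee_pos: [0.5455, 0.1667, 0.1062]
orientation: [-1.92, 2.481, 0.0]
wrist_force: [0.3, -0.7, -0.1]
opening: 0.0852
finger_force: 0.0
time_s: 23.18
ee_pos: [0.5454, 0.1666, 0.1061]
orientation: [-0.112, 3.136, 0.004]
wrist_force: [-0.2, 0.6, 0.6]
opening: 0.0854
finger_force: 0.0
23.1833 [0.54542859 0.166612   0.10611114] [-0.11235165  3.13628388  0.00389535] [ 0.17782194  0.17384084 -0.03515465  1.35818804  0.00199116  0.10620981]
[[-0.99743127 -0.07155831  0.00320361]
 [-0.07155013  0.99743362  0.00259881]
 [-0.00338135  0.00236291 -0.99999149]]
[  56.05322509 -122.58525147   65.13250192]
```

```bash
python3 -m creep '[[100,[14,-30.5,0],0],[100,[14,-30.5,0],0],[100,[14,-30.5,0],0],[100,[14,-30.5,0],0],[100,[0,0,0],0],[100,[0,0,0],0],[100,[0,0,10],0],[80,[0,0,15],0],[100,[0,0,0],0]]'
python3 - <<'E'
from cell import arm
from h import *
import cv2
from scipy.spatial.transform import Rotation as R
s=arm.read_state();c=arm.capture("wrist");cv2.imwrite("pics/w5.png",c["image"]);M=R.from_rotvec(s['orientation']).as_matrix()
print(s['time_s'],s['ee_pos'],s['orientation'],proj(c,[.4987,.0405,.048]))
print(M.T@(np.array([.4985,.0405,.0415])-s['ee_pos'])*1000)
E
```

```text
time_s: 23.93
ee_pos: [0.4965, 0.042, 0.0768]
orientation: [0.12, -3.137, -0.005]
wrist_force: [-1.5, 0.4, -1.0]
opening: 0.0848
finger_force: 0.0
23.9333 [0.49645678 0.04204406 0.0768419 ] [ 0.1202345  -3.1365382  -0.00508661] [251.24177998 243.50020463]
[-2.01161682 -1.81411002 35.33088264]
```

View pics/w5.png

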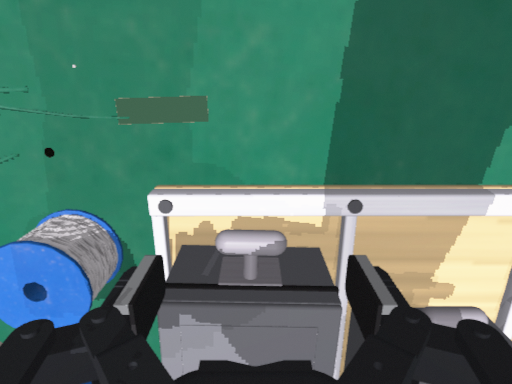

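The right bar at (251,243) is exactly where predicted, (251,243.5), and the reel is clear of the fingers. I'll descend and close.

```bash
python3 -m creep '[[70,[-1,-1,17],0],[60,[-1,-1,17],0],[60,[0,0,0],0],[60,[0,0,0],0]]' 20
python3 -c "
from cell import arm
s=arm.read_state();print(s['time_s'],s['ee_pos'],s['opening'],s['wrist_force'],s['orientation'])"
```

```text
time_s: 24.32
ee_pos: [0.4994, 0.0398, 0.0452]
orientation: [0.119, -3.139, -0.004]
wrist_force: [-0.0, -0.3, 0.9]
opening: 0.0511
finger_force: 0.0
24.3167 [0.49942777 0.03984752 0.04523612] 0.05108403772564251 [-0.04591351 -0.31632852  0.888977  ] [ 0.11857239 -3.13858991 -0.00430024]
```

```bash
python3 -m creep '[[60,[0,0,3.5],0],[60,[0,0,0],0],[40,[0,0,0],0],[40,[0,0,0],0],[40,[0,0,0],0],[40,[0,0,0],0]]' 20
python3 -m creep '[[40,[-0.5,0,-2],0],[40,[-0.5,0,-2],0],[40,[-0.5,0,-2],0],[40,[-0.6,0,-2],0],[40,[-0.6,0,-2],0],[40,[-0.6,0,-2],0],[40,[-0.7,0,-2],0],[40,[-0.7,0,-2],0],[40,[0,0,0],0],[40,[0,0,0],0]]'
python3 -m creep '[[40,[0,0,0],0],[40,[0,0,0],0]]';python3 -m creep '[[40,[0,0,0],0],[40,[0,0,0],0]]';python3 -m creep '[[40,[0,0,0],0],[40,[0,0,0],0]]'
```

```text
time_s: 24.82
ee_pos: [0.501, 0.0395, 0.0436]
orientation: [-0.116, 3.136, 0.005]
wrist_force: [-0.5, 2.3, 3.7]
opening: 0.0376
finger_force: 20.0
time_s: 25.65
ee_pos: [0.5049, 0.0393, 0.0585]
orientation: [-0.116, 3.138, 0.003]
wrist_force: [2.9, 0.6, -5.1]
opening: 0.0379
finger_force: 20.7
time_s: 25.82
ee_pos: [0.5048, 0.0393, 0.0583]
orientation: [-0.116, 3.138, 0.004]
wrist_force: [2.2, 0.9, -5.3]
opening: 0.0378
finger_force: 20.7
time_s: 25.98
ee_pos: [0.5048, 0.0393, 0.0583]
orientation: [-0.116, 3.138, 0.004]
wrist_force: [2.5, 0.0, -5.2]
opening: 0.0375
finger_force: 20.6
time_s: 26.15
ee_pos: [0.5049, 0.0393, 0.0584]
orientation: [-0.116, 3.138, 0.004]
wrist_force: [2.0, -0.0, -4.4]
opening: 0.0378
finger_force: 20.6
```

About 5 N, so the right case is full and goes to the front stop.

```bash
python3 -m creep '[[40,[0.7,0,2],0],[40,[0.7,0,2],0],[40,[0.6,0,2],0],[40,[0.6,0,2],0],[40,[0.6,0,2],0],[40,[0.5,0,2],0],[40,[0.5,0,2],0],[40,[0.5,0,1],0],[40,[0,0,0],0],[40,[0,0,0],0]]'
python3 -m creep '[[40,[2,0,0],0],[40,[4,0,0],0],[40,[4,0,0],0],[40,[4,0,0],0],[40,[4,0,0],0],[40,[3,0,0],0],[40,[2,0,0],0],[40,[0,0,0],0]]'
python3 -m creep '[[40,[1,0,0],0],[40,[1,0,0],0]]';python3 -m creep '[[40,[1,0,0],0]]'
```

```text
time_s: 26.98
ee_pos: [0.5, 0.039, 0.0437]
orientation: [-0.116, 3.138, 0.004]
wrist_force: [-1.3, -0.2, -0.7]
opening: 0.0378
finger_force: 20.8
time_s: 27.65
ee_pos: [0.477, 0.0373, 0.0437]
orientation: [-0.116, 3.137, 0.003]
wrist_force: [2.2, 0.4, -0.7]
opening: 0.0379
finger_force: 20.8
time_s: 27.82
ee_pos: [0.4759, 0.0372, 0.0437]
orientation: [-0.116, 3.136, 0.004]
wrist_force: [4.6, 0.4, -2.6]
opening: 0.038
finger_force: 20.7
time_s: 27.9
ee_pos: [0.4749, 0.0371, 0.0437]
orientation: [-0.116, 3.136, 0.004]
wrist_force: [4.4, 0.6, -2.1]
opening: 0.038
finger_force: 20.7
```

```bash
python3 -m creep '[[40,[1,0,0],0],[40,[1,0,0],0],[40,[1,0,0],0]]';python3 -m creep '[[40,[1,0,0],0]]';python3 -m creep '[[40,[1,0,0],0]]';python3 -m creep '[[40,[1,0,0],0]]'
```

```text
time_s: 28.15
ee_pos: [0.4735, 0.0369, 0.0438]
orientation: [-0.116, 3.133, 0.003]
wrist_force: [10.4, -0.3, -6.5]
opening: 0.0376
finger_force: 20.8
time_s: 28.23
ee_pos: [0.4733, 0.0367, 0.0438]
orientation: [-0.117, 3.131, 0.003]
wrist_force: [11.7, 0.1, -8.3]
opening: 0.0376
finger_force: 21.0
time_s: 28.32
ee_pos: [0.4731, 0.0367, 0.0439]
orientation: [-0.117, 3.129, 0.003]
wrist_force: [13.1, 0.6, -9.9]
opening: 0.0378
finger_force: 21.2
time_s: 28.4
ee_pos: [0.4728, 0.0365, 0.0439]
orientation: [-0.117, 3.128, 0.003]
wrist_force: [10.3, -0.1, -7.1]
opening: 0.038
finger_force: 21.7
```

Blocked at the home distance. I'll release with the tension eased, rise clear and check.

```bash
python3 -m creep '[[80,[-1,0,0],0],[100,[0,0,0],0],[100,[0,0,0],0],[100,[0,0,-10],0],[100,[0,0,-25],0],[100,[0,0,-30],0],[100,[10,-35,-20],0],[100,[10,-38,-10],0],[100,[10,-38,-5],0],[100,[10,-38,0],0],[100,[10,-38,0],0],[100,[0,0,0],0]]'
python3 - <<'E'
from cell import arm
import cv2
from h import *
c=arm.capture("top");a=c["image"][140:260,165:335]
cv2.imwrite("pics/end.png",cv2.resize(a,None,fx=4.6,fy=4.6,interpolation=cv2.INTER_CUBIC))
C=np.array([.5836,.1712]);y=.0735;ex=np.array([np.cos(y),np.sin(y)]);ey=np.array([-ex[1],ex[0]])
for bx,by in((-.124,.13),(-.044,0),(-.124,-.125)):print((proj(c,[*(C+bx*ex+by*ey),.053])-[164.5,139.5])*4.6)
s=arm.read_state();print(s["time_s"],s["ee_pos"],s["wrist_force"],s["opening"])
E
```

```text
time_s: 29.4
ee_pos: [0.4317, -0.1598, 0.144]
orientation: [-0.103, 3.138, -0.003]
wrist_force: [0.3, 0.2, 0.6]
opening: 0.0858
finger_force: 0.0
[160.59467191 515.73303366]
[399.6184089 346.997814 ]
[646.03300435 484.13863819]
29.45 [ 0.43211118 -0.15669453  0.14375353] [-0.65413331  0.04502332 -0.47528997] 0.08553772245858891
```

View pics/end.png

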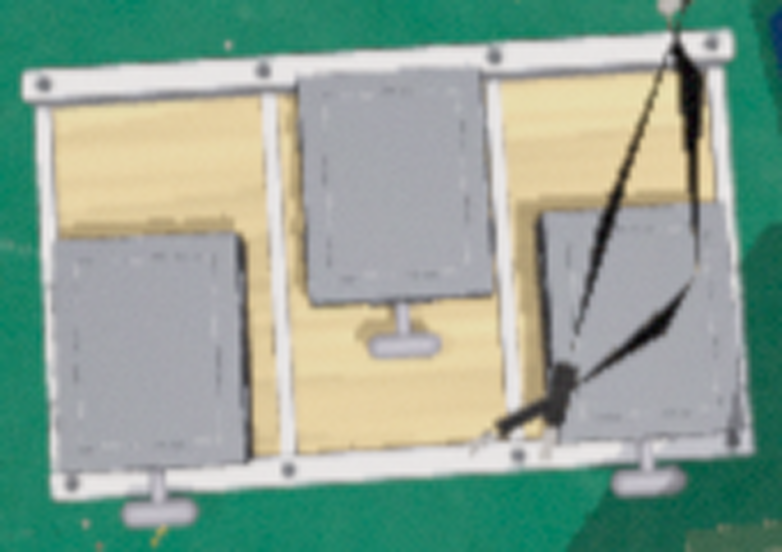

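The end view shows bars at (160,513), (404,345) and (648,482). All are within about 1.5 mm of the predicted home positions, and the gripper is open and clear.

```bash
python3 -c "
from cell import arm
print(arm.job_done())"
```

```text
the job is handed in; nothing more can be done
None
```

The job is handed in at about 29.5 s of the 61 s. The left and right cases felt full and are home against the front stop, the middle one felt empty and is home against the rear stop, and the gripper is open and clear.

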